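# Sweep worn bearings through the gate into the scrap slot

### The job

Push the three worn ball bearings on the green sorting deck through the narrow yellow gate, one at a time, so that each drops into the scrap slot behind it before the next follows. Slide them gently with the fingertips, without pinching or lifting them, and leave the brass bushing, the blue elbow fitting and the steel socket standing where they are.

Things in the scene. Friction and masses are not known exactly. Their poses are not given: they have to be found in the camera images.
- gate (a point): middle of the gate at deck height (85 mm above the bench), on the slot's near edge. x axis: level, the way parts go through the gate into the slot; y along the gate wall; z up. The gate is a 46 mm wide gap (y +-23 mm) in a yellow wall 14 mm high above the deck and 6 mm thick, filling x -6 to 0 mm. Part of the fixed sorting box
- deck (a point): middle of the flat green sorting deck's surface, 96 mm before the gate point, axes as the gate's. The deck is free over x +-90 mm, y +-139 mm; the gate wall closes it at +x, a 14 mm high wooden rim, 6 mm thick, on its other three sides
- slot (a point): middle of the scrap slot's open mouth at deck height, 30 mm beyond the gate point, axes as the gate's. A pocket 60 mm (x) by 70 mm (y) in plan, 79 mm deep; its near edge is flush with the gate wall's far face, its far wall, yellow, stands 14 mm above the deck. White ledges at deck height on either side
- bearing1: one of three alike worn ball bearings lying flat on the green deck: steel, 35 mm across, 11 mm thick, brown seal, dark 15 mm bore, about 45 g. Origin: centre of its underside (5.5 mm below its middle), z along the bore. Slides when pushed at the rim; tips into the slot once its middle passes the slot edge
- bearing2: one of three alike worn ball bearings lying flat on the green deck: steel, 35 mm across, 11 mm thick, brown seal, dark 15 mm bore, about 45 g. Origin: centre of its underside (5.5 mm below its middle), z along the bore. Slides when pushed at the rim; tips into the slot once its middle passes the slot edge
- bearing3: one of three alike worn ball bearings lying flat on the green deck: steel, 35 mm across, 11 mm thick, brown seal, dark 15 mm bore, about 45 g. Origin: centre of its underside (5.5 mm below its middle), z along the bore. Slides when pushed at the rim; tips into the slot once its middle passes the slot edge
- bush: flanged brass bushing standing upright on the deck among the bearings: flange 34 mm across and 5 mm thick, body 26 mm across, 26 mm tall, 90 g. It stays where it is. Origin: centre of its underside
- elbow: blue elbow fitting with an aluminium end, 42 mm by 34 mm, 18 mm tall, on the ledge left of the slot (+y side of the gate). Stays. Origin: on its underside, middle of the long leg
- socket: steel wrench socket standing upright on the ledge right of the slot (-y side of the gate), 26 mm across, 30 mm tall. Stays. Origin: centre of its underside
Not all that is in view belongs to the job. Several things have the shape of the bush; the one meant has the colours described above.

How it is judged (in metres and radians):
On the way, in this order (a step that is already met when the one before it is completed fails the run):
1. a first bearing has dropped into the slot, the others not yet (((x of bearing1 in the frame of slot between -0.034 and 0.034 m and y of bearing1 in the frame of slot between -0.04 and 0.04 m and z of bearing1 in the frame of slot below -0.012 m) or (x of bearing2 in the frame of slot between -0.034 and 0.034 m and y of bearing2 in the frame of slot between -0.04 and 0.04 m and z of bearing2 in the frame of slot below -0.012 m) or (x of bearing3 in the frame of slot between -0.034 and 0.034 m and y of bearing3 in the frame of slot between -0.04 and 0.04 m and z of bearing3 in the frame of slot below -0.012 m))), for 0.2 s.
2. a second bearing has dropped into the slot ((((x of bearing1 in the frame of slot between -0.034 and 0.034 m and y of bearing1 in the frame of slot between -0.04 and 0.04 m and z of bearing1 in the frame of slot below -0.012 m) and (x of bearing2 in the frame of slot between -0.034 and 0.034 m and y of bearing2 in the frame of slot between -0.04 and 0.04 m and z of bearing2 in the frame of slot below -0.012 m)) or ((x of bearing1 in the frame of slot between -0.034 and 0.034 m and y of bearing1 in the frame of slot between -0.04 and 0.04 m and z of bearing1 in the frame of slot below -0.012 m) and (x of bearing3 in the frame of slot between -0.034 and 0.034 m and y of bearing3 in the frame of slot between -0.04 and 0.04 m and z of bearing3 in the frame of slot below -0.012 m)) or ((x of bearing2 in the frame of slot between -0.034 and 0.034 m and y of bearing2 in the frame of slot between -0.04 and 0.04 m and z of bearing2 in the frame of slot below -0.012 m) and (x of bearing3 in the frame of slot between -0.034 and 0.034 m and y of bearing3 in the frame of slot between -0.04 and 0.04 m and z of bearing3 in the frame of slot below -0.012 m)))), for 0.2 s.
3. the third bearing has dropped into the slot (x of bearing1 in the frame of slot between -0.034 and 0.034 m and y of bearing1 in the frame of slot between -0.04 and 0.04 m and z of each of bearing1, bearing2, bearing3 in the frame of slot below -0.012 m and x of bearing2 in the frame of slot between -0.034 and 0.034 m and y of bearing2 in the frame of slot between -0.04 and 0.04 m and x of bearing3 in the frame of slot between -0.034 and 0.034 m and y of bearing3 in the frame of slot between -0.04 and 0.04 m), for 0.2 s.
At the end, for the whole second after the job is handed in: All three bearings at rest in the scrap slot, origins at least 12 mm below the deck and within its mouth; bushing upright within 12 mm of its start, elbow and socket within 20 mm (all of step 3 and linear speed of each of bearing1, bearing2, bearing3 below 0.03 m/s and distance of bush from where it was at the start of the episode below 0.012 m and distance of each of elbow, socket from where it was at the start of the episode below 0.02 m and angle between bush's own z axis and vertical below 0.2 rad); the robot touches nothing.
It fails at once if a bearing is lifted (its origin more than 22 mm above the deck surface) (z of any of bearing1, bearing2, bearing3 in the frame of slot above 0.022 m).
It fails at once if a bearing is pinched or pressed hard (over 15 N from the fingers) (contact force between the fingers and bearing1 above 15 N or contact force between the fingers and bearing2 above 15 N or contact force between the fingers and bearing3 above 15 N).
It fails at once if the brass bushing is moved more than 12 mm, or the elbow or socket more than 20 mm (distance of bush from where it was at the start of the episode above 0.012 m or distance of any of elbow, socket from where it was at the start of the episode above 0.02 m).
It also fails if it takes over 61 s, if anything falls off the work surface, if the arm or the gripper's body presses on something with over 40 N, if the wrist force passes 120 N, or if a joint passes its speed limit or range.

### The arm

A 6-joint arm with a two-finger parallel gripper is mounted at the origin on the work surface. World frame = base frame: x ahead of the robot, y to its left, z up, the work surface at z = 0. Lengths are in mm, angles in rad, forces in N, time in s.
With the tool pointing down it reaches from about 400 to 925 mm from the base axis. Payload 3.4 kg.
Tool frame: the origin (TCP) lies at the centre of the arm's flange, where the gripper is bolted on; the fingertips stand 173 mm ahead of it and the grasp point (between the pads) lies 155 mm ahead of it; z points along the fingers, y is the line along which they close (so a half turn about z gives the same grasp; the last joint's range is limited). The gripper opens to 85 mm and grips with 20 to 120 N. Pads are 22 mm wide; open, the fingers measure 114 mm over their backs; the gripper's body (76 mm by 85 mm) begins 54 mm behind the grasp point. The pads swing forward as they close: fully open they stand 13 mm farther back than shut.
Start: joints at [1.03, 0.307, 1.506, -0, 1.328, -0.073], TCP at [259.305, 513.219, 404.705] pointing down, gripper open.
Joint ranges: [-3.12, 3.12], [-1.05, 2.28], [0.14, 2.33], [-1.42, 4.57], [0.1, 2.73], [-2.68, 2.68]. Speed limits (rad/s): [2.57, 2.57, 3.14, 3.14, 3.14, 3.14].

### API

Orientations are given as a 3x3 rotation matrix whose columns are the frame's x, y, z axes.
In Python, from rig import telemetry, cams, ctrl, models gives the robot as it stands.
- The arm moves only by the tool carry_out, never from a script. Its argument "rows" is a list of rows, each a list of 3 entries, a list of its own where there are three numbers: the finger opening in cm, from 0 to 8.54, then the shift along the world's x, y, z in cm, then the turn, a rotation vector about the world's x, y, z in degrees. A call has 1 to 5 rows; each row shifts and turns the commanded pose from where the row before left it; what a row does not reach is not made up. A row lasts 1/12 s, in which the tool goes at most 41.7 mm and 7.16 degrees, less where a joint would pass 70% of its speed; a pose out of reach is approached as far as the arm can. A call is refused whole if a number of a shift passes 4.17 or a number of a turn 7.16, either way. A call with a gripper value outside its range is refused whole. The fingers move at their own pace and stop on an object; "newtons" is the grip in N (left out, the last holds). Time passes only in rows, so rows that do not move let the fingers close. It gives the time, the measured TCP pose, the force, the opening and the grip force at its end, in the units of the state.
- telemetry.read_state(): the state, without advancing time (a new reading comes with each control period).
- cams.camera(name): name is "side" or "top" or "wrist"; returns (picture, depth): 420x560x3 uint8, red, green, blue; 420x560 float32, mm along the optical axis (not along the pixel's ray), 0 where there is no reading.
- cams.camera_params(name): a dict with "fovy" (degrees; the focal length in pixels is half the picture's height over the tangent of half this angle, whatever the lens; pixels are square), "cx", "cy" (the principal point, pixels), "R" (3x3) and "t" (3): a world point X has camera coordinates R X + t. Camera axes: x right, y down, z forward; pixel columns grow to the right and rows downward; lengths in mm; the calibration is good to about 2 mm. A picture is of the moment at which its call begins: read the wrist's pose just before it. camera_params takes no time and is no camera call; for the wrist camera it gives the pose at the moment of the call.
- ctrl.sign_off(): hands the job in; it is judged then, once.
Trained networks look in the newest picture that a camera, given by its name, has taken for a name from the list of things; names that differ only in an ending like _2 or _b are one class to them, and where a whole thing is asked for, a point or a joint stands for the part that bears it (a point fixed in the world has none). Each returns a list of dicts, best first, with "conf" (0 to 1); they miss things now and then, are a little off and sometimes report something else, mostly with a low value. They report only what shows in the picture. A call takes as long as a camera call. They do not tell look-alikes from the thing itself.
- models.look_for(camera, query): "point" ([row, column] in pixels, amid what is visible of it).
- models.tip_of(camera, query): "point" ([row, column] in pixels: a listed point, or the origin of a listed thing).
The state is a dict: "t": time; "joint_pos": joint angles; "qvel": joint speeds; "joint_efforts": joint torques, N m; "tcp_pos": TCP position; "ee_rot": TCP orientation; "wrist_force": force on the tool from outside, world axes, zero at the start; "ft_torque": the same for the moment, N m; "opening": opening from 0.0 (shut) to 1.0 (fully open); "gripper_force": force on a finger pad.
Only numpy, scipy, OpenCV 4.12 (cv2) and the standard library are available. Lean on these libraries where they do the work, as an engineer would, in place of code of your own. Each camera call takes 0.05 s, during which the arm holds its last target. There are 200 camera calls.

## Working session

There is one attempt and no reset: what is moved stays moved. The work goes in short steps, Python scripts to look and compute and a tool call to move; the robot and the scene stay as the last step left them, time stands still between calls to the robot, and variables do not carry over. Pictures are saved under pics/ and viewed, at most 10 in all, crops included, and the job is handed in when it is done.

Besides the shell and the picture viewer there is one more tool, called after ">>>" as name(argument=value, ...) on one line, values as JSON. carry_out: Moves the arm, as the interface text tells. Its arguments: {"type":"object","properties":{"rows":{"type":"array"},"newtons":{"type":"number"}},"required":["rows"]}

```bash
mkdir -p pics
cat > h.py <<'E'
import numpy as np, cv2
from rig import telemetry, cams, ctrl, models
def K(p): 
    f=210/np.tan(np.radians(p["fovy"])/2); return f,p["cx"],p["cy"]
def ray(p,px,z):  # pixel [row,col] -> world at height z
    f,cx,cy=K(p); R=np.array(p["R"]);t=np.array(p["t"])
    d=R.T@np.array([(px[1]-cx)/f,(px[0]-cy)/f,1]); o=-R.T@t
    return o+d*(z-o[2])/d[2]
def proj(p,X):
    f,cx,cy=K(p); c=np.array(p["R"])@np.array(X,float)+np.array(p["t"]); return [cy+f*c[1]/c[2],cx+f*c[0]/c[2]]
def cloud(p,depth):
    f,cx,cy=K(p); v,u=np.mgrid[:420,:560]; c=np.stack([(u-cx)/f*depth,(v-cy)/f*depth,depth],-1)-np.array(p["t"])
    return c@np.array(p["R"])
def save(im,n): cv2.imwrite(n,im[:,:,::-1])
E
python3 - <<'E'
from h import *
np.set_printoptions(precision=1,suppress=True)
s=telemetry.read_state(); print(s["t"],s["tcp_pos"],s["ee_rot"])
for c in ["top","side"]:
    im,d=cams.camera(c); p=cams.camera_params(c); save(im,f"pics/{c}0.png"); P=cloud(p,d)
    print(c,p["fovy"],p["t"],-np.array(p["R"]).T@p["t"])
    for q in ["gate","deck","slot","bearing1","bush","elbow","socket"]:
        for r in models.tip_of(c,q)[:5]:
            z={"bearing1":85}.get(q,85); print(q,np.array(r["point"]),round(r["conf"],2),ray(p,r["point"],z)[:2],P[int(r["point"][0]),int(r["point"][1])])
E
```

```text
0.0 [259.1 512.9 403.8] [[-0.9  0.5 -0. ]
 [ 0.5  0.9 -0. ]
 [ 0.  -0.  -1. ]]
top 55.571301755430056 [-74.2 550.7 802.4] [508.8 -72.5 829.8]
gate [156.3 305. ] 0.68 [ 642.4 -116.5] [ 643.2 -116.6   83.9]
deck [206.7 311.3] 0.86 [ 547.4 -128.8] [ 548.7 -128.2   85.4]
slot [136.6 304.6] 0.56 [ 679.9 -115.6] [ 699.5 -119.     4.9]
bearing1 [229.7 291.2] 0.84 [504.2 -91.5] [505.5 -90.8  94.9]
bearing1 [187.5 352.6] 0.52 [ 584.1 -206. ] [ 583.9 -203.    96. ]
bush [291.  331.5] 0.79 [ 391.5 -166.8] [ 382.2 -173.2   25.8]
bush [212.9 405.3] 0.79 [ 537.2 -304.4] [ 541.3 -322.    26.6]
bush [253.8 412.8] 0.77 [ 461.3 -317.7] [ 459.1 -335.6   25.7]
bush [220.4 330.9] 0.7 [ 522.1 -165.5] [ 522.4 -160.7  110.2]
bush [294.3 285.3] 0.5 [384.8 -81.3] [375.4 -81.4  25.3]
elbow [144.9 254.3] 0.62 [663.3 -20.8] [661.9 -21.2  99.8]
socket [133.3 352.8] 0.56 [ 686.8 -206.6] [ 680.9 -200.2  112. ]
side 53.12466173677291 [-530.    89.4  750.7] [ 380.  -692.4  478.2]
gate [221.5 358. ] 0.89 [ 642.5 -128.3] [ 643.2 -126.5   84.8]
deck [228.6 303.5] 0.85 [ 544.5 -131.4] [ 533.3 -166.6  111. ]
slot [213.1 372.5] 0.81 [ 678.1 -107.3] [693.4 -75.2  63.8]
bearing1 [250.2 342.7] 0.61 [ 589.1 -201.3] [ 581.4 -216.8   97.9]
bearing1 [198.3 297.2] 0.58 [558.8 -30.6] [553.5 -48.8  96.5]
bearing1 [222.5 274.6] 0.48 [ 500.7 -103.8] [ 498.4 -109.9   90.2]
bush [240.7 298.5] 0.92 [ 527.8 -163.4] [ 520.7 -185.7  103. ]
bush [297.4 209.2] 0.88 [ 379.2 -265.7] [ 378.8 -191.2   17.3]
bush [356.9 332.1] 0.81 [ 509.7 -391.6] [ 532.  -339.3   18.6]
bush [380.8 276.7] 0.72 [ 441.4 -409.4] [ 451.7 -357.3   14.5]
bush [212.5 373. ] 0.59 [ 679.8 -105.6] [694.2 -77.   67. ]
elbow [191.4 349.6] 0.52 [665.5 -23.6] [665.  -21.5  84.8]
socket [245.9 410.5] 0.64 [ 698.9 -211.6] [ 690.3 -222.8   96.1]
```

Run:
```python
import cv2
im=cv2.imread("pics/top0.png"); cv2.imwrite("pics/top0c.png",cv2.resize(im[100:290,190:430],None,fx=3.1,fy=3.1,interpolation=cv2.INTER_CUBIC))
```

```text
(no output)
```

View pics/top0c.png

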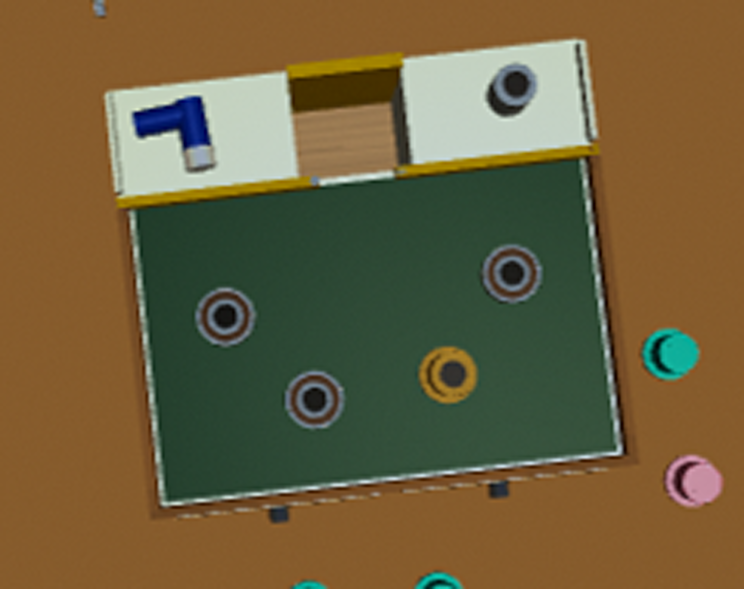

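View pics/side0.png

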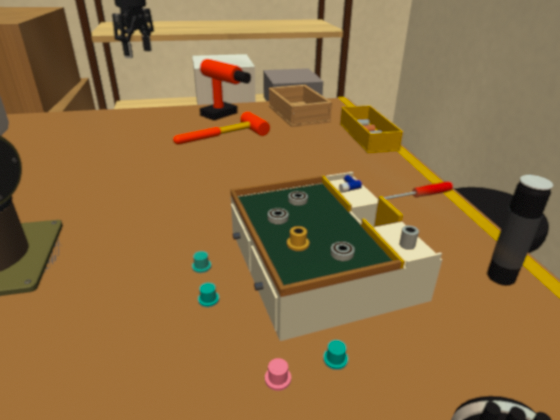

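The crop shows three bearings (crop px (225,317), (315,400), (512,273)), the brass bush at (450,375) and the gate gap between (313,182) and (397,172). The teal and pink bush look-alikes stand off the deck. Next I'll measure the box frame and the part centres accurately.

```bash
cat >> h.py <<'E'
def measure(c="top"):
    im,d=cams.camera(c); p=cams.camera_params(c); P=cloud(p,d); hsv=cv2.cvtColor(im,cv2.COLOR_RGB2HSV)
    return im,d,p,P,hsv
def bearings(P,hsv,g,R2):
    L=(P[...,:2]-g)@R2   # gate frame
    m=(P[...,2]>91)&(P[...,2]<101)&(L[...,0]>-183)&(L[...,0]<-9)&(abs(L[...,1])<134)
    n,lab,st,ce=cv2.connectedComponentsWithStats(m.astype(np.uint8)); out=[]
    for i in range(1,n):
        if st[i,4]>40:
            q=L[lab==i].astype(np.float32); (cx,cy),r=cv2.minEnclosingCircle(q); out.append((st[i,4],q.mean(0),np.array([cx,cy]),r,np.median(hsv[lab==i],0)))
    return out
E
python3 - <<'E'
from h import *
np.set_printoptions(precision=2,suppress=True)
s=telemetry.read_state(); print(np.array(s["ee_rot"]),s["opening"])
im,d,p,P,hsv=measure()
g=(abs(P[...,2]-85)<5)&(hsv[...,0]>45)&(hsv[...,0]<95)&(hsv[...,1]>60)&(abs(P[...,0]-545)<130)&(abs(P[...,1]+129)<180)
g=cv2.morphologyEx(g.astype(np.uint8),cv2.MORPH_OPEN,np.ones((3,3)))>0
q=P[g]; print(g.sum(),q[:,2].mean()); r=cv2.minAreaRect(q[:,:2].astype(np.float32)); print(r)
a=np.radians(r[2]); 
while a>np.pi/4: a-=np.pi/2
while a<-np.pi/4: a+=np.pi/2
u=np.array([np.cos(a),np.sin(a)]); R2=np.array([[u[0],-u[1]],[u[1],u[0]]]); gt=np.array(r[0])+96*u
print("yaw",np.degrees(a),"gate",gt)
y=(hsv[...,0]>18)&(hsv[...,0]<32)&(hsv[...,1]>180)&(P[...,2]>93)&(P[...,2]<105)
L=(P[y][:,:2]-gt)@R2; L=L[(abs(L[:,0]+3)<15)&(abs(L[:,1])<140)]
pos=L[L[:,1]>0]; neg=L[L[:,1]<0]; print("wall x",np.percentile(L[:,0],[2,50,98]),"inner edges",np.sort(pos[:,1])[:4],np.sort(neg[:,1])[-4:],"slopefit",np.polyfit(L[:,1],L[:,0],1))
np.savez("frame.npz",g=gt,R2=R2)
for b in bearings(P,hsv,gt,R2): print(b, gt+R2@b[2])
L=(P[...,:2]-gt)@R2
for z in [(86.5,93),(104,115)]:
    m=(P[...,2]>z[0])&(P[...,2]<z[1])&(L[...,0]>-180)&(L[...,0]<-15)&(abs(L[...,1])<130); print(z,m.sum(), np.median(L[m],0))
E
```

```text
[[-0.89  0.45  0.  ]
 [ 0.45  0.89  0.  ]
 [-0.    0.   -1.  ]] 0.9999485471218386
12482 85.00596172532545
((549.8187255859375, -126.60122680664062), (178.1062774658203, 272.552490234375), 6.951328754425049)
yaw 6.951328754425049 gate [ 645.11 -114.98]
wall x [-8.45 -5.79 -2.65] inner edges [24.31 28.   29.42 29.63] [-28.14 -27.8  -24.56 -22.67] slopefit [ 0.   -5.76]
(np.int32(280), array([-73.64, -83.65], dtype=float32), array([-73.38, -83.91]), 17.236541748046875, array([54. , 46. , 86.5])) [ 582.43 -207.15]
(np.int32(278), array([-79.81,  88.58], dtype=float32), array([-79.88,  88.58]), 17.398624420166016, array([89.5, 49.5, 84.5])) [555.1  -36.72]
(np.int32(273), array([-134.93,   41.54], dtype=float32), array([-134.81,   41.57]), 17.322982788085938, array([72., 51., 87.])) [506.26 -90.03]
(86.5, 93) 1420 [-98.69 -10.95]
(104, 115) 164 [-129.2   -39.22]
```

>>> carry_out(rows=[[2.0, [2.34, -2.92, 0], [0, 0, 3.3]], [2.0, [2.34, -2.92, 0], [0, 0, 3.3]], [2.0, [2.34, -2.92, 0], [0, 0, 3.4]], [2.0, [2.34, -2.92, 0], [0, 0, 3.4]], [2.0, [2.34, -2.92, 0], [0, 0, 3.4]]], newtons=20)

```text
t: 1.27
tcp_pos: [376.9, 365.9, 404.8]
ee_rot: [[-0.985, 0.17, 0.0], [0.17, 0.985, 0.0], [-0.0, 0.0, -1.0]]
wrist_force: [0.2, 0.2, 0.4]
opening: 0.298
gripper_force: 0.0
```

>>> carry_out(rows=[[2.0, [2.34, -2.92, 0], [0, 0, 0]], [2.0, [2.34, -2.92, 0], [0, 0, 0]], [2.0, [2.34, -2.92, 0], [0, 0, 0]], [2.0, [2.34, -2.92, 0], [0, 0, 0]], [2.0, [0, -3.33, -0.7], [0, 0, 0]]])

```text
t: 1.68
tcp_pos: [474.7, 216.2, 399.3]
ee_rot: [[-0.985, 0.175, 0.008], [0.175, 0.985, 0.002], [-0.007, 0.003, -1.0]]
wrist_force: [0.7, -0.8, 0.1]
opening: 0.238
gripper_force: 0.0
```

>>> carry_out(rows=[[2.0, [0, -3.33, -0.7], [0, 0, 0]], [2.0, [0, -3.33, -0.7], [0, 0, 0]], [2.0, [0, -3.33, -0.7], [0, 0, 0]], [2.0, [0, -3.33, -0.7], [0, 0, 0]], [2.0, [0, -3.33, -0.7], [0, 0, 0]]])

```text
t: 2.1
tcp_pos: [469.6, 49.1, 362.6]
ee_rot: [[-0.985, 0.174, 0.001], [0.174, 0.985, 0.0], [-0.001, 0.0, -1.0]]
wrist_force: [0.9, -0.2, -0.6]
opening: 0.235
gripper_force: 0.0
```

>>> carry_out(rows=[[2.0, [0, -3.33, -0.7], [0, 0, 0]], [2.0, [0, -3.33, -0.7], [0, 0, 0]], [2.0, [0, -3.33, -0.7], [0, 0, 0]], [2.0, [0, -3.33, -0.7], [0, 0, 0]], [2.0, [0, 0, 0], [0, 0, 0]]])

```text
t: 2.52
tcp_pos: [470.0, -87.3, 333.9]
ee_rot: [[-0.984, 0.178, -0.001], [0.178, 0.984, -0.003], [0.0, -0.003, -1.0]]
wrist_force: [-1.2, -0.3, 0.9]
opening: 0.239
gripper_force: 0.0
```

Run:
```python
from h import *
np.set_printoptions(precision=1,suppress=True)
s=telemetry.read_state(); T=np.array(s["tcp_pos"]); R=np.array(s["ee_rot"]); print(T,R[:,0],s["opening"])
im,d,p,P,hsv=measure("side"); L=(P-T)@R
m=(d>0)&(abs(L[...,0])<40)&(abs(L[...,1])<70)&(L[...,2]>100)&(L[...,2]<185); q=L[m]; print(len(q))
for a in range(140,182,4):
    k=q[(q[:,2]>=a)&(q[:,2]<a+4)]
    if len(k): print(a,len(k),k.min(0),k.max(0))
save(im,"pics/side1.png"); im,d=cams.camera("wrist"); save(im,"pics/w1.png")
p=cams.camera_params("wrist"); P=cloud(p,d); L=(P-T)@R
m=(d>0)&(abs(L[...,0])<40)&(abs(L[...,1])<70)&(L[...,2]>120)&(L[...,2]<185); q=L[m]; print("w",len(q))
for a in range(140,182,4):
    k=q[(q[:,2]>=a)&(q[:,2]<a+4)]
    if len(k): print(a,len(k),k.min(0),k.max(0),"gap",k[k[:,1]>0,1].min() if (k[:,1]>0).any() else 0,k[k[:,1]<0,1].max() if (k[:,1]<0).any() else 0)
```

```text
[470.  -87.3 333.9] [-1.   0.2  0. ] 0.23897476349351948
528
140 29 [-11.3 -26.9 140.2] [  8.9 -14.9 144. ]
144 35 [-11.3 -25.5 144. ] [  9.  -14.1 148. ]
148 33 [-11.3 -24.4 148.1] [  9.1 -14.9 151.9]
152 29 [-11.2 -24.7 152. ] [  9.3 -14.8 155.8]
156 30 [-11.1 -25.5 156. ] [  9.3 -14.9 159.9]
160 34 [-11.1 -25.1 160.1] [  9.5 -14.8 164. ]
164 16 [-11.  -23.1 164.1] [  9.6 -15.5 167.9]
168 26 [-11.  -19.3 168. ] [  9.6 -15.4 171.8]
172 12 [ -9.3 -18.  172. ] [  8.2 -13.7 173.9]
w 6687
140 347 [-10.8 -19.7 140. ] [ 12.   27.5 144. ] gap 13.813986612304415 -6.009001133936193
144 365 [ -9.7 -19.5 144. ] [ 12.   27.5 148. ] gap 13.785637152532027 -5.976157526574534
148 342 [-10.8 -19.6 148. ] [ 11.7  27.5 152. ] gap 13.829295339379122 -6.0057884608025915
152 325 [ -3.3 -19.6 152. ] [ 11.9  27.6 156. ] gap 13.868580762873128 -5.991240629525971
156 307 [-10.8 -19.7 156. ] [ 11.8  27.4 160. ] gap 13.870798579718235 -5.9731136050748415
160 265 [-10.9 -19.5 160. ] [ 11.8  27.5 164. ] gap 13.885786174766599 -5.983401964827356
164 219 [-11.1 -18.1 164. ] [ 11.6  26.6 168. ] gap 13.862708255435724 -5.9519254806788595
168 81 [  1.8 -12.4 168. ] [ 11.5  20.4 171.6] gap 13.880895738553582 -5.976127433344183
172 16 [ -9.5  -6.1 172.1] [ -5.3  14.  173.6] gap 13.949650322899911 -5.984483050082807
```

View pics/w1.png

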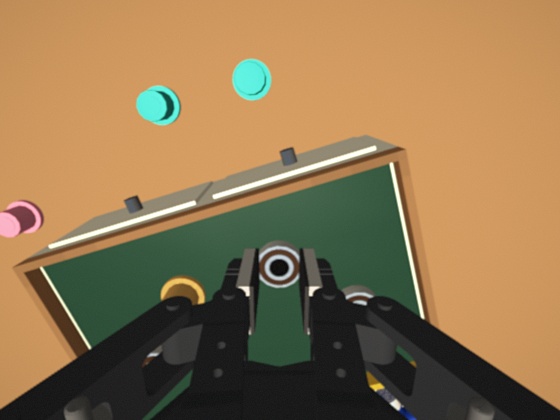

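The wrist view shows the middle bearing at px (267,280) between the open fingertips, with the bush at left (290,182). The finger gap is 20 mm and the tips are 173 mm ahead, as assumed. I'll confirm the settled pose and the bearing position, then plan the push.

```bash
cat >> h.py <<'E'
Z=np.load("frame.npz") if __import__("os").path.exists("frame.npz") else None
if Z is not None: R2=Z["R2"]; G=Z["g"]-2.6*R2[:,0]; YAW=np.degrees(np.arctan2(R2[1,0],R2[0,0]))
def plan(start,wps,dist=25.4,z=None):
    """wps: (x,y gate frame of bearing centre, tool push angle deg gate frame, rows[, z tcp]); start=(tcp xyz, push ang world). print rows"""
    pos=np.array(start[0],float); ang=start[1]
    for w in wps:
        x,y,a,n=w[:4]; zz=w[4] if len(w)>4 else pos[2]; off=w[5] if len(w)>5 else 0
        aw=a+YAW; u=np.array([np.cos(np.radians(aw)),np.sin(np.radians(aw))])
        t=np.r_[G+R2@np.array([x,y])-(dist+off)*u,zz]; dp=(t-pos)/10/n; da=(aw-ang)/n
        print(n,"rows",np.round(dp,2),"turn",round(da,2),"-> tcp",t.round(1)); pos=pos+np.round(dp,2)*10*n; ang+=round(da,2)*n
    return pos,ang
def now():
    s=telemetry.read_state(); R=np.array(s["ee_rot"]); return np.array(s["tcp_pos"]),np.degrees(np.arctan2(-R[1,0],-R[0,0])),s
E
python3 - <<'E'
from h import *
np.set_printoptions(precision=2,suppress=True)
T,a,s=now(); print(T,a,s["t"])
im,d,p,P,hsv=measure("wrist"); T,a,s=now()
for b in bearings(P,hsv,G,R2): print(b[0],b[2],b[3],G+R2@b[2])
C=(-132.2,41.5)
print("plan C"); plan((T,a),[(*C,-17,3,290,14),(*C,-17,3,262,14),(*C,-17,3,262,2),(-60,12,-15,10),(-32,0,-4,5),(-10,0,0,4),(4,0,0,3)])
E
```

```text
[469.82 -83.76 334.48] -10.201752037335439 2.6167
1480 [-131.13   39.75] 17.6550235748291 [507.56 -91.71]
262 [-126.9  -39.6] 12.47357177734375 [ 521.36 -169.97]
288 [-88.08  92.65] 11.056407928466797 [543.89 -33.99]
113 [-79.89 -84.48] 10.232905387878418 [ 573.45 -208.82]
plan C
3 rows [-0.08 -0.02 -1.49] turn 0.02 -> tcp [467.5 -83.2 290. ]
3 rows [ 0.    0.   -0.93] turn -0.0 -> tcp [467.5 -83.2 262. ]
3 rows [ 0.4  -0.07 -0.  ] turn -0.0 -> tcp [479.3 -85.3 262. ]
10 rows [ 0.77 -0.22  0.  ] turn 0.2 -> tcp [ 556.4 -107.1  262.1]
5 rows [ 0.58 -0.26  0.  ] turn 2.2 -> tcp [ 585.4 -120.5  262.1]
4 rows [0.55 0.02 0.  ] turn 1.0 -> tcp [ 607.4 -119.6  262.1]
3 rows [0.46 0.06 0.  ] turn -0.0 -> tcp [ 621.3 -117.9  262.1]
```

>>> carry_out(rows=[[2.0, [-0.08, -0.04, -1.5], [0, 0, 0]], [2.0, [-0.08, -0.04, -1.5], [0, 0, 0]], [2.0, [-0.08, -0.04, -1.5], [0, 0, 0]], [2.0, [0, 0, -0.9], [0, 0, 0]], [2.0, [0, 0, -0.9], [0, 0, 0]]])

```text
t: 3.08
tcp_pos: [467.5, -82.5, 271.4]
ee_rot: [[-0.985, 0.172, 0.0], [0.172, 0.985, 0.0], [0.0, 0.0, -1.0]]
wrist_force: [0.4, -0.1, -0.4]
opening: 0.237
gripper_force: 0.0
```

>>> carry_out(rows=[[2.0, [0, 0, -0.9], [0, 0, 0]], [2.0, [0, 0, 0], [0, 0, 0]], [2.0, [0.4, -0.07, 0], [0, 0, 0]], [2.0, [0.4, -0.07, 0], [0, 0, 0]], [2.0, [0.4, -0.07, 0], [0, 0, 0]]])

```text
t: 3.5
tcp_pos: [480.3, -86.0, 263.3]
ee_rot: [[-0.985, 0.174, 0.001], [0.174, 0.985, -0.0], [-0.001, -0.0, -1.0]]
wrist_force: [0.9, 0.1, 0.7]
opening: 0.234
gripper_force: 0.0
```

>>> carry_out(rows=[[2.0, [0.5, -0.14, 0], [0, 0, 0.2]], [2.0, [0.7, -0.2, 0], [0, 0, 0.2]], [2.0, [0.77, -0.22, 0], [0, 0, 0.2]], [2.0, [0.77, -0.22, 0], [0, 0, 0.2]], [2.0, [0.77, -0.22, 0], [0, 0, 0.2]]])

```text
t: 3.92
tcp_pos: [515.6, -96.3, 262.8]
ee_rot: [[-0.988, 0.156, 0.0], [0.156, 0.988, -0.0], [-0.0, -0.0, -1.0]]
wrist_force: [-0.8, 1.1, 0.9]
opening: 0.231
gripper_force: 0.4
```

Run:
```python
from h import *
np.set_printoptions(precision=2,suppress=True)
im,d,p,P,hsv=measure("wrist"); T,a,s=now(); print(T,a,s["t"],s["wrist_force"],s["opening"])
save(im,"pics/w2.png")
```

```text
[517.4  -96.8  262.99] -8.987710616446638 3.9667 [ 2.09 -0.18  0.13] 0.2341265757345548
```

View pics/w2.png

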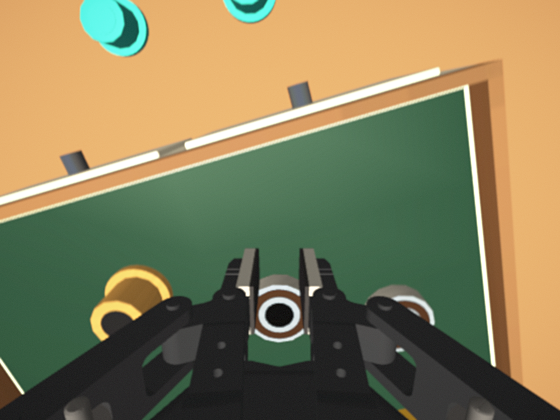

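The wrist view shows the bearing seated in the two-finger cradle (px (315,280)). The bush at (305,125) and the left bearing at (310,400) are clear, so I'll continue.

Run:
```python
from h import *
T,a,s=now(); plan((T,a),[(-60,12,-15,5),(-32,0,-4,5),(-10,0,0,4),(5,0,0,4),(-32,0,0,2)])
```

```text
5 rows [ 0.78 -0.21  0.  ] turn 0.19 -> tcp [ 556.4 -107.1  263. ]
5 rows [ 0.58 -0.26  0.  ] turn 2.2 -> tcp [ 585.4 -120.5  263. ]
4 rows [0.55 0.02 0.  ] turn 1.0 -> tcp [ 607.4 -119.6  263. ]
4 rows [0.37 0.04 0.  ] turn -0.0 -> tcp [ 622.3 -117.8  263. ]
2 rows [-1.83 -0.22  0.  ] turn -0.01 -> tcp [ 585.6 -122.2  263. ]
```

>>> carry_out(rows=[[2.0, [0.78, -0.21, 0], [0, 0, 0.2]], [2.0, [0.78, -0.21, 0], [0, 0, 0.2]], [2.0, [0.78, -0.21, 0], [0, 0, 0.2]], [2.0, [0.78, -0.21, 0], [0, 0, 0.2]], [2.0, [0.78, -0.21, 0], [0, 0, 0.2]]])

```text
t: 4.38
tcp_pos: [554.6, -106.6, 262.7]
ee_rot: [[-0.99, 0.139, 0.0], [0.139, 0.99, -0.0], [-0.0, -0.0, -1.0]]
wrist_force: [-0.9, 0.5, -0.6]
opening: 0.231
gripper_force: 0.2
```

>>> carry_out(rows=[[2.0, [0.58, -0.26, 0], [0, 0, 2.2]], [2.0, [0.58, -0.26, 0], [0, 0, 2.2]], [2.0, [0.58, -0.26, 0], [0, 0, 2.2]], [2.0, [0.58, -0.26, 0], [0, 0, 2.2]], [2.0, [0.58, -0.26, 0], [0, 0, 2.2]]])

```text
t: 4.8
tcp_pos: [583.4, -119.6, 262.6]
ee_rot: [[-0.999, -0.054, -0.0], [-0.054, 0.999, 0.0], [0.0, 0.0, -1.0]]
wrist_force: [0.5, 0.1, 0.7]
opening: 0.237
gripper_force: 0.2
```

Run:
```python
from h import *
np.set_printoptions(precision=2,suppress=True)
im,d,p,P,hsv=measure("wrist"); T,a,s=now(); print(T,a,s["t"],s["wrist_force"],s["opening"])
save(im,"pics/w3.png"); plan((T,a),[(-10,0,0,4),(5,0,0,4)])
```

```text
[ 584.69 -120.19  262.77] 3.20477067686473 4.85 [ 2.05  0.15 -0.24] 0.23745346833523898
4 rows [0.57 0.02 0.  ] turn 0.94 -> tcp [ 607.4 -119.6  262.8]
4 rows [0.37 0.04 0.  ] turn -0.0 -> tcp [ 622.3 -117.8  262.8]
```

View pics/w3.png

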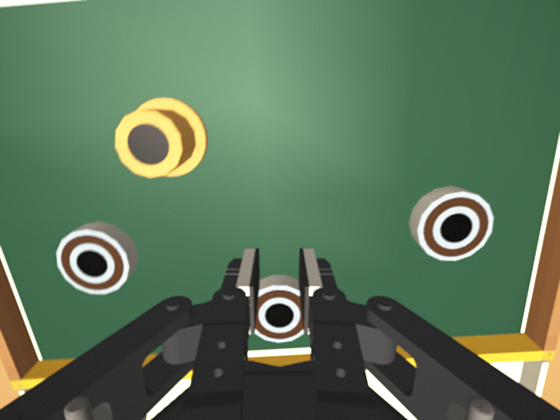

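The bearing at (315,280) is still in the cradle, and the white sill of the gate is straight ahead at row 353, cols 247–312. Pushing it through.

>>> carry_out(rows=[[2.0, [0.57, 0.02, 0], [0, 0, 0.94]], [2.0, [0.57, 0.02, 0], [0, 0, 0.94]], [2.0, [0.57, 0.02, 0], [0, 0, 0.94]], [2.0, [0.57, 0.02, 0], [0, 0, 0.94]], [2.0, [0.37, 0.04, 0], [0, 0, 0]]])

```text
t: 5.27
tcp_pos: [610.0, -118.1, 262.7]
ee_rot: [[-0.993, -0.119, 0.001], [-0.119, 0.993, -0.0], [-0.001, -0.0, -1.0]]
wrist_force: [-0.1, -0.5, -0.2]
opening: 0.233
gripper_force: 0.2
```

>>> carry_out(rows=[[2.0, [0.37, 0.04, 0], [0, 0, 0]], [2.0, [0.37, 0.04, 0], [0, 0, 0]], [2.0, [0.37, 0.04, 0], [0, 0, 0]], [2.0, [0, 0, 0], [0, 0, 0]], [2.0, [0, 0, 0], [0, 0, 0]]])

```text
t: 5.68
tcp_pos: [620.4, -116.9, 262.7]
ee_rot: [[-0.993, -0.118, 0.0], [-0.118, 0.993, -0.0], [-0.0, -0.0, -1.0]]
wrist_force: [0.7, 0.1, -0.8]
opening: 0.238
gripper_force: 0.0
```

Run:
```python
from h import *
np.set_printoptions(precision=2,suppress=True)
im,d,p,P,hsv=measure("wrist"); T,a,s=now(); print(T,a,s["t"],s["wrist_force"],s["opening"])
save(im,"pics/w4.png")
```

```text
[ 620.18 -116.93  262.7 ] 6.759393126197116 5.7333 [-0.31  0.72  0.06] 0.2360073352863513
```

View pics/w4.png

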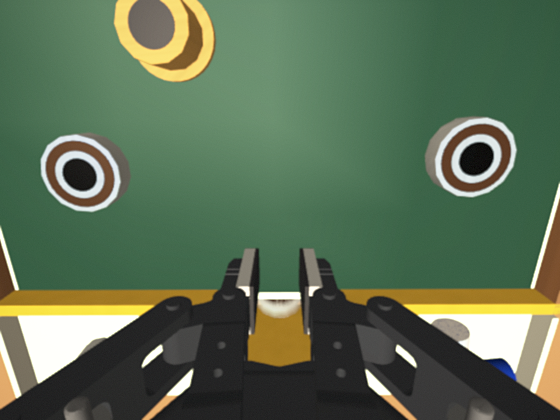

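The first bearing has left the cradle and gone over the sill. The remaining two are at (172,80) and (157,477), untouched. Lifting and going behind the left bearing.

Run:
```python
from h import *
T,a,s=now(); B=(-77.2,88.6); plan((T,a),[(-5.5+8,0,0,2,310),(*B,-62,9,310,16),(*B,-62,3,262.5,16)])
```

```text
2 rows [-0.02 -0.06  2.37] turn 0.1 -> tcp [ 619.8 -118.1  310. ]
9 rows [-0.98  1.28 -0.  ] turn -6.89 -> tcp [531.5  -2.8 310. ]
3 rows [-0.    0.01 -1.59] turn 0.0 -> tcp [531.5  -2.8 262.5]
```

>>> carry_out(rows=[[2.0, [0, 0, 2.4], [0, 0, 0]], [2.0, [0, 0, 2.4], [0, 0, 0]], [2.0, [0, 0, 0], [0, 0, -6.85]], [2.0, [0, 0, 0], [0, 0, -6.85]], [2.0, [0, 0, 0], [0, 0, -6.85]]])

```text
t: 6.15
tcp_pos: [620.1, -117.0, 311.6]
ee_rot: [[-0.97, 0.244, 0.001], [0.244, 0.97, -0.0], [-0.001, -0.0, -1.0]]
wrist_force: [0.3, 0.4, 0.5]
opening: 0.232
gripper_force: 0.0
```

>>> carry_out(rows=[[2.0, [-0.8, 1.2, 0], [0, 0, -6.85]], [2.0, [-0.8, 1.2, 0], [0, 0, -6.85]], [2.0, [-0.8, 1.2, 0], [0, 0, -6.85]], [2.0, [-0.8, 1.2, 0], [0, 0, -6.85]], [2.0, [-0.8, 1.2, 0], [0, 0, -6.85]]])

```text
t: 6.57
tcp_pos: [579.5, -56.5, 310.7]
ee_rot: [[-0.664, 0.748, -0.0], [0.748, 0.664, 0.0], [0.0, -0.0, -1.0]]
wrist_force: [-0.6, -0.1, -0.1]
opening: 0.227
gripper_force: 0.0
```

>>> carry_out(rows=[[2.0, [-0.8, 1.2, 0], [0, 0, -6.85]], [2.0, [-0.8, 1.2, 0], [0, 0, -6.85]], [2.0, [-0.8, 1.2, 0], [0, 0, -6.85]], [2.0, [-0.8, 1.2, 0], [0, 0, -6.85]], [2.0, [0, 0, 0], [0, 0, 0]]])

```text
t: 6.98
tcp_pos: [546.1, -7.4, 310.6]
ee_rot: [[-0.25, 0.968, -0.002], [0.968, 0.25, 0.001], [0.002, -0.002, -1.0]]
wrist_force: [-1.0, 0.1, -0.5]
opening: 0.235
gripper_force: 0.0
```

Run:
```python
from h import *
np.set_printoptions(precision=2,suppress=True)
im,d,p,P,hsv=measure("top"); save(im,"pics/top1.png")
for b in bearings(P,hsv,G,R2): print(b[0],b[2],b[3])
L=(P[...,:2]-G)@R2
m=(L[...,0]>2)&(L[...,0]<60)&(abs(L[...,1])<33)&(P[...,2]<84)&(P[...,2]>8); print("slot",m.sum(),L[m].mean(0),P[m][:,2].max())
m=(P[...,2]>104)&(P[...,2]<115)&(L[...,0]>-150)&(L[...,0]<-100)&(abs(L[...,1]+39)<25); print("bush",m.sum(),np.median(L[m],0))
im,d,p,P,hsv=measure("wrist"); save(im,"pics/w5.png")
for b in bearings(P,hsv,G,R2): print("w",b[0],b[2],b[3])
T,a,s=now(); print(T,a,s["t"],s["joint_pos"]); B=(-77.2,88.6)
plan((T,a),[(*B,-82,2,310,5),(*B,-82,3,262.5,5),(*B,-78,2,262.5,1),(-62,50,-65,6),(-45,20,-50,5),(-31,3,-28,5),(-20,0,-8,4),(-8,0,0,3),(3,0,0,3)])
```

```text
279 [-70.58 -83.62] 17.497156143188477
slot 267 [40.71  1.73] 77.29541535153622
bush 163 [-126.58  -39.42]
w 1719 [-74.68  85.5 ] 17.949369430541992
[548.07  -8.91 310.91] -75.18162152207343 7.0833 [-0.09  0.36  1.69 -0.    1.09 -0.35]
2 rows [-0.04  0.08 -0.05] turn 0.07 -> tcp [547.3  -7.3 310. ]
3 rows [ 0.   -0.   -1.58] turn -0.0 -> tcp [547.3  -7.3 262.5]
2 rows [-0.03 -0.22 -0.  ] turn 2.0 -> tcp [546.6 -11.7 262.5]
6 rows [ 0.25 -0.67  0.  ] turn 2.17 -> tcp [561.5 -51.6 262.5]
5 rows [ 0.3  -0.63  0.  ] turn 2.99 -> tcp [576.9 -83.6 262.5]
5 rows [ 0.22 -0.47  0.  ] turn 4.4 -> tcp [ 587.7 -106.9  262.5]
4 rows [ 0.24 -0.26  0.  ] turn 5.01 -> tcp [ 597.3 -117.3  262.5]
3 rows [ 0.4  -0.07  0.  ] turn 2.66 -> tcp [ 609.4 -119.3  262.5]
3 rows [0.37 0.05 0.  ] turn 0.0 -> tcp [ 620.3 -118.   262.5]
```

View pics/top1.png

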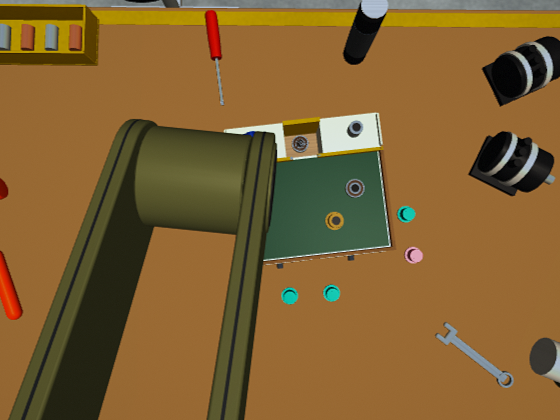

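The top view shows the first bearing at the slot's bottom (px (144,300)); the right bearing and the bush have not moved. Descending and pushing the left bearing.

>>> carry_out(rows=[[2.0, [-0.04, 0.08, 0], [0, 0, 0]], [2.0, [-0.04, 0.05, -1.6], [0, 0, 0]], [2.0, [0, 0, -1.6], [0, 0, 0]], [2.0, [0, 0, -1.6], [0, 0, 0]], [2.0, [0, 0, 0], [0, 0, 0]]])

```text
t: 7.5
tcp_pos: [546.7, -8.4, 260.1]
ee_rot: [[-0.252, 0.968, -0.005], [0.968, 0.252, 0.0], [0.001, -0.005, -1.0]]
wrist_force: [-1.1, 0.3, -0.3]
opening: 0.235
gripper_force: 0.0
```

>>> carry_out(rows=[[2.0, [0, -0.22, 0], [0, 0, 2.0]], [2.0, [0, -0.3, 0], [0, 0, 2.0]], [2.0, [0.15, -0.4, 0], [0, 0, 1.5]], [2.0, [0.25, -0.65, 0], [0, 0, 2]], [2.0, [0.25, -0.65, 0], [0, 0, 2]]])

```text
t: 7.92
tcp_pos: [554.6, -30.6, 263.4]
ee_rot: [[-0.41, 0.912, 0.001], [0.912, 0.41, -0.0], [-0.001, 0.001, -1.0]]
wrist_force: [0.5, 0.4, 0.2]
opening: 0.23
gripper_force: 0.1
```

Run:
```python
from h import *
np.set_printoptions(precision=2,suppress=True)
im,d,p,P,hsv=measure("wrist"); save(im,"pics/w6.png")
T,a,s=now(); print(T,a,s["t"],s["wrist_force"])
plan((T,a),[(-62,50,-65,4),(-45,20,-50,5),(-31,3,-28,5),(-20,0,-8,4),(-8,0,0,3),(5,0,0,4)])
```

```text
[555.36 -31.7  263.56] -65.71779437232173 7.9667 [ 0.47 -0.98  0.34]
4 rows [ 0.15 -0.5   0.  ] turn 1.92 -> tcp [561.5 -51.6 263.6]
5 rows [ 0.31 -0.64  0.  ] turn 3.0 -> tcp [576.9 -83.6 263.6]
5 rows [ 0.22 -0.46  0.  ] turn 4.4 -> tcp [ 587.7 -106.9  263.6]
4 rows [ 0.24 -0.26  0.  ] turn 5.0 -> tcp [ 597.3 -117.3  263.6]
3 rows [ 0.4  -0.07  0.  ] turn 2.66 -> tcp [ 609.4 -119.3  263.6]
4 rows [0.32 0.04 0.  ] turn 0.0 -> tcp [ 622.3 -117.8  263.6]
```

View pics/w6.png

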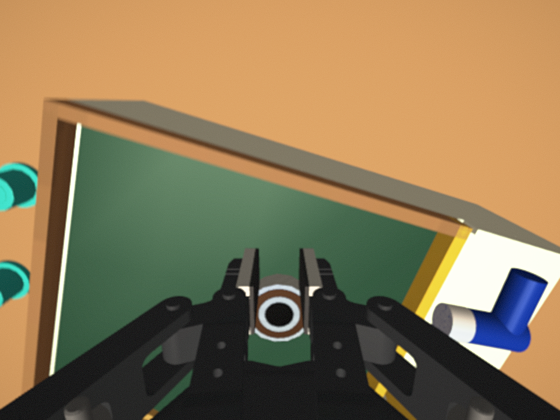

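The bearing is seated in the cradle at (315,280), clear of the rim, wall and elbow. I'll continue and check the seating numerically, comparing the pixel patch with this picture.

>>> carry_out(rows=[[2.0, [0.15, -0.5, 0], [0, 0, 1.9]], [2.0, [0.15, -0.5, 0], [0, 0, 1.9]], [2.0, [0.15, -0.5, 0], [0, 0, 1.9]], [2.0, [0.15, -0.5, 0], [0, 0, 1.9]], [2.0, [0.31, -0.64, 0], [0, 0, 3.0]]])

```text
t: 8.38
tcp_pos: [563.2, -56.7, 263.3]
ee_rot: [[-0.57, 0.822, 0.0], [0.822, 0.57, 0.0], [-0.0, 0.0, -1.0]]
wrist_force: [-1.3, 0.2, 0.0]
opening: 0.236
gripper_force: 0.2
```

>>> carry_out(rows=[[2.0, [0.31, -0.64, 0], [0, 0, 3.0]], [2.0, [0.31, -0.64, 0], [0, 0, 3.0]], [2.0, [0.31, -0.64, 0], [0, 0, 3.0]], [2.0, [0.31, -0.64, 0], [0, 0, 3.0]], [2.0, [0.22, -0.46, 0], [0, 0, 4.4]]])

```text
t: 8.8
tcp_pos: [578.3, -87.4, 263.4]
ee_rot: [[-0.779, 0.627, 0.001], [0.627, 0.779, -0.0], [-0.001, 0.0, -1.0]]
wrist_force: [-0.5, -0.3, 0.1]
opening: 0.232
gripper_force: 0.2
```

>>> carry_out(rows=[[2.0, [0.22, -0.46, 0], [0, 0, 4.4]], [2.0, [0.22, -0.46, 0], [0, 0, 4.4]], [2.0, [0.22, -0.46, 0], [0, 0, 4.4]], [2.0, [0.22, -0.46, 0], [0, 0, 4.4]]])

```text
t: 9.13
tcp_pos: [586.9, -105.5, 263.3]
ee_rot: [[-0.933, 0.361, 0.001], [0.361, 0.933, -0.0], [-0.001, 0.0, -1.0]]
wrist_force: [-0.4, 0.0, -0.2]
opening: 0.239
gripper_force: 0.2
```

```bash
cat >> h.py <<'E'
def seated(im):
    t=cv2.imread("pics/w6.png")[285:345,255:305]; r=cv2.matchTemplate(np.ascontiguousarray(im[:,:,::-1]),t,cv2.TM_CCOEFF_NORMED)
    _,v,_,l=cv2.minMaxLoc(r); return "match",round(v,2),"at col,row",l,"(seated=255,285)"
E
python3 - <<'E'
from h import *
np.set_printoptions(precision=2,suppress=True)
im,d,p,P,hsv=measure("wrist"); save(im,"pics/w7.png"); print(seated(im))
T,a,s=now(); print(T,a,s["t"],s["wrist_force"])
plan((T,a),[(-20,0,-8,4),(-8,0,0,3),(5,0,0,4)])
E
```

```text
('match', 0.96, 'at col,row', (255, 285), '(seated=255,285)')
[ 587.42 -106.29  263.4 ] -20.960254155875898 9.1833 [ 1.64 -0.23 -0.21]
4 rows [ 0.25 -0.27  0.  ] turn 4.98 -> tcp [ 597.3 -117.3  263.4]
3 rows [ 0.4  -0.07  0.  ] turn 2.66 -> tcp [ 609.4 -119.3  263.4]
4 rows [0.32 0.04 0.  ] turn 0.0 -> tcp [ 622.3 -117.8  263.4]
```

>>> carry_out(rows=[[2.0, [0.25, -0.27, 0], [0, 0, 5]], [2.0, [0.25, -0.27, 0], [0, 0, 5]], [2.0, [0.25, -0.27, 0], [0, 0, 5]], [2.0, [0.25, -0.27, 0], [0, 0, 5]], [2.0, [0.4, -0.07, 0], [0, 0, 2.6]]])

```text
t: 9.6
tcp_pos: [600.5, -116.9, 263.2]
ee_rot: [[-1.0, -0.024, -0.0], [-0.024, 1.0, -0.0], [0.0, -0.0, -1.0]]
wrist_force: [-0.1, -0.0, 0.9]
opening: 0.234
gripper_force: 0.1
```

>>> carry_out(rows=[[2.0, [0.4, -0.07, 0], [0, 0, 2.7]], [2.0, [0.4, -0.05, 0], [0, 0, 2.7]], [2.0, [0.32, 0.04, 0], [0, 0, 0]], [2.0, [0.32, 0.04, 0], [0, 0, 0]], [2.0, [0.32, 0.04, 0], [0, 0, 0]]])

```text
t: 10.02
tcp_pos: [618.3, -116.4, 263.0]
ee_rot: [[-0.993, -0.114, 0.0], [-0.114, 0.993, -0.0], [-0.0, -0.0, -1.0]]
wrist_force: [-0.3, -0.5, -0.3]
opening: 0.233
gripper_force: 0.3
```

>>> carry_out(rows=[[2.0, [0.32, 0.04, 0], [0, 0, 0]], [2.0, [0, 0, 0], [0, 0, 0]], [2.0, [0, 0, 0], [0, 0, 0]]])

```text
t: 10.27
tcp_pos: [621.4, -115.9, 262.7]
ee_rot: [[-0.993, -0.116, 0.0], [-0.116, 0.993, 0.0], [-0.0, -0.0, -1.0]]
wrist_force: [0.2, 0.4, -1.2]
opening: 0.235
gripper_force: 0.0
```

Run:
```python
from h import *
np.set_printoptions(precision=2,suppress=True)
im,d,p,P,hsv=measure("wrist"); save(im,"pics/w8.png"); print(seated(im))
L=(P[...,:2]-G)@R2; m=(d>0)&(L[...,0]>-20)&(L[...,0]<60)&(abs(L[...,1])<20)&(P[...,2]<110)&(P[...,2]>8); m[:,:262]=0;m[:,298:]=0
print(m.sum(), [ (r,P[r,280].round(0),im[r,280]) for r in range(285,345,6)])
T,a,s=now(); print(T,a,s["t"],s["wrist_force"])
```

```text
('match', 0.39, 'at col,row', (50, 137), '(seated=255,285)')
1551 [(285, array([ 636., -114.,   85.]), array([ 61, 100,  72], dtype=uint8)), (291, array([ 640., -113.,   85.]), array([255, 255, 253], dtype=uint8)), (297, array([ 668., -110.,   49.]), array([234, 235, 210], dtype=uint8)), (303, array([ 696., -106.,   16.]), array([203, 197, 176], dtype=uint8)), (309, array([ 703., -106.,   14.]), array([171, 140,  91], dtype=uint8)), (315, array([ 703., -106.,   22.]), array([160, 120,  35], dtype=uint8)), (321, array([ 704., -105.,   27.]), array([161, 121,  35], dtype=uint8)), (327, array([ 703., -106.,   35.]), array([160, 120,  35], dtype=uint8)), (333, array([ 703., -106.,   42.]), array([160, 119,  35], dtype=uint8)), (339, array([ 703., -106.,   48.]), array([161, 121,  35], dtype=uint8))]
[ 621.22 -115.88  262.64] 6.641778849514981 10.3167 [-0.01 -0.03  0.51]
```

The second bearing is out of the cradle and over the edge. For the right bearing I use the opposite side of the fingers (half-turn equivalent), so joint 6 stays in range.

Run:
```python
from h import *
T,a,s=now(); A=(-70.8,-83.8); plan((T,a+180),[(5,0,180,2,310),(*A,78,15,310,6),(*A,78,3,262.5,6)]) if 0 else None
T[2]=310; plan((T,a+180),[(*A,78,15,310,6)])
```

```text
15 rows [-0.28 -0.82  0.  ] turn -6.78 -> tcp [ 579.6 -238.3  310. ]
```

>>> carry_out(rows=[[2.0, [0, 0, 2.4], [0, 0, 0]], [2.0, [0, 0, 2.4], [0, 0, 0]], [2.0, [-0.28, -0.8, 0], [0, 0, -6.8]], [2.0, [-0.28, -0.8, 0], [0, 0, -6.8]], [2.0, [-0.28, -0.8, 0], [0, 0, -6.8]]])

```text
t: 10.73
tcp_pos: [612.7, -140.1, 311.5]
ee_rot: [[-0.97, 0.243, 0.001], [0.243, 0.97, -0.0], [-0.001, -0.0, -1.0]]
wrist_force: [0.3, 0.2, -0.5]
opening: 0.234
gripper_force: 0.0
```

>>> carry_out(rows=[[2.0, [-0.28, -0.82, 0], [0, 0, -6.8]], [2.0, [-0.28, -0.82, 0], [0, 0, -6.8]], [2.0, [-0.28, -0.82, 0], [0, 0, -6.8]], [2.0, [-0.28, -0.82, 0], [0, 0, -6.8]], [2.0, [-0.28, -0.82, 0], [0, 0, -6.8]]])

```text
t: 11.15
tcp_pos: [598.4, -181.3, 310.7]
ee_rot: [[-0.668, 0.744, -0.0], [0.744, 0.668, 0.0], [0.0, -0.0, -1.0]]
wrist_force: [0.3, 0.3, -1.0]
opening: 0.232
gripper_force: 0.0
```

>>> carry_out(rows=[[2.0, [-0.28, -0.82, 0], [0, 0, -6.8]], [2.0, [-0.28, -0.82, 0], [0, 0, -6.8]], [2.0, [-0.28, -0.82, 0], [0, 0, -6.8]], [2.0, [-0.28, -0.82, 0], [0, 0, -6.8]], [2.0, [-0.28, -0.82, 0], [0, 0, -6.8]]])

```text
t: 11.57
tcp_pos: [584.4, -222.3, 310.7]
ee_rot: [[-0.138, 0.991, -0.0], [0.991, 0.138, 0.0], [0.0, -0.0, -1.0]]
wrist_force: [0.1, 0.5, -0.3]
opening: 0.231
gripper_force: 0.0
```

>>> carry_out(rows=[[2.0, [-0.28, -0.82, 0], [0, 0, -6.8]], [2.0, [-0.28, -0.82, 0], [0, 0, -6.8]], [2.0, [0, 0, 0], [0, 0, 0]], [2.0, [0, 0, 0], [0, 0, 0]]])

```text
t: 11.9
tcp_pos: [578.9, -238.6, 310.6]
ee_rot: [[0.091, 0.996, -0.0], [0.996, -0.091, 0.0], [0.0, -0.0, -1.0]]
wrist_force: [0.5, 0.8, 0.0]
opening: 0.237
gripper_force: 0.0
```

Run:
```python
from h import *
np.set_printoptions(precision=2,suppress=True)
im,d,p,P,hsv=measure("top"); save(im,"pics/top2.png")
for b in bearings(P,hsv,G,R2): print(b[0],b[2],b[3])
L=(P[...,:2]-G)@R2
m=(L[...,0]>2)&(L[...,0]<60)&(abs(L[...,1])<33)&(P[...,2]<84)&(P[...,2]>8); print("slot",m.sum(),L[m].mean(0),np.percentile(P[m][:,2],[10,50,90,100]))
m=(P[...,2]>104)&(P[...,2]<115)&(L[...,0]>-150)&(L[...,0]<-100)&(abs(L[...,1]+39)<25); print("bush",m.sum(),np.median(L[m],0))
wi,d,p,P,hsv=measure("wrist"); save(wi,"pics/w9.png")
for b in bearings(P,hsv,G,R2): print("w",b[0],b[2],b[3])
big=np.zeros((420,780,3),np.uint8); big[:,:480]=wi[:,40:520]; big[:,480:]=cv2.resize(im[100:310,230:380],(300,420)); save(big,"pics/c9.png")
T,a,s=now(); print(T,a,s["t"],s["joint_pos"]); A=(-70.8,-83.8)
plan((T,a+180),[(*A,78,2,310,6),(*A,78,3,262.5,6),(*A,76,2,262.5,2),(-58,-50,64,6),(-44,-20,50,5),(-31,-3,28,5),(-20,0,8,4),(-8,0,0,3),(5,0,0,4)])
```

```text
280 [-70.76 -84.07] 17.27993392944336
slot 368 [33.76  3.66] [15.   22.19 33.32 82.06]
bush 163 [-126.62  -39.29]
w 199 [-120.73  -41.72] 11.991705894470215
w 2497 [-69.72 -86.25] 17.41741180419922
[ 579.19 -237.97  310.65] -95.19525129888274 12.0 [-0.46  0.46  1.52  0.    1.17 -0.37]
2 rows [ 0.02 -0.02 -0.03] turn 0.07 -> tcp [ 579.6 -238.3  310. ]
3 rows [ 0.    0.   -1.59] turn 0.0 -> tcp [ 579.6 -238.3  262.5]
2 rows [-0.03  0.21  0.01] turn -1.0 -> tcp [ 579.  -234.2  262.5]
6 rows [0.06 0.64 0.  ] turn -2.0 -> tcp [ 582.7 -196.   262.6]
5 rows [0.1  0.68 0.  ] turn -2.8 -> tcp [ 587.4 -161.8  262.6]
5 rows [0.07 0.5  0.  ] turn -4.4 -> tcp [ 591.3 -136.6  262.6]
4 rows [0.18 0.31 0.  ] turn -5.0 -> tcp [ 598.1 -124.3  262.6]
3 rows [0.37 0.17 0.  ] turn -2.66 -> tcp [ 609.4 -119.3  262.6]
4 rows [0.32 0.04 0.  ] turn -0.0 -> tcp [ 622.3 -117.8  262.6]
```

View pics/c9.png

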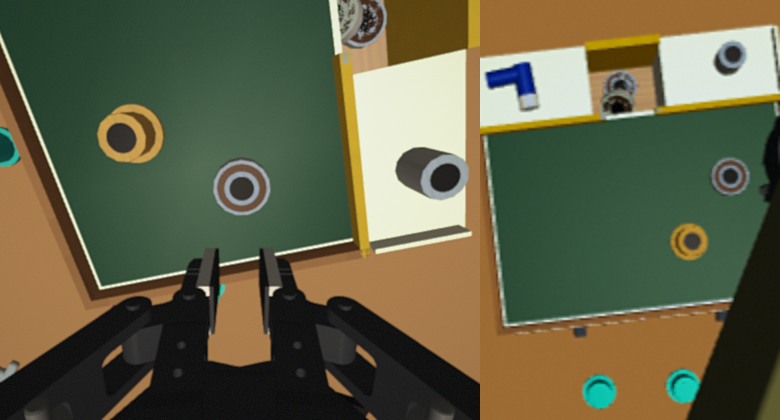

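Both earlier bearings lie in the slot (right inset, (620,85) and (618,105)), and the bush, elbow and socket are unmoved. The third bearing at (188,242) is centred ahead of the fingers. Descending and pushing.

>>> carry_out(rows=[[2.0, [0.02, -0.04, 0], [0, 0, 0]], [2.0, [0.02, 0, -1.6], [0, 0, 0]], [2.0, [0, 0, -1.6], [0, 0, 0]], [2.0, [0, 0, -1.6], [0, 0, 0]], [2.0, [0, 0, 0], [0, 0, 0]]])

```text
t: 12.42
tcp_pos: [578.5, -237.7, 259.6]
ee_rot: [[0.091, 0.996, -0.005], [0.996, -0.091, 0.003], [0.002, -0.006, -1.0]]
wrist_force: [-1.1, 0.6, -0.8]
opening: 0.238
gripper_force: 0.0
```

>>> carry_out(rows=[[2.0, [-0.03, 0.2, 0], [0, 0, -1.0]], [2.0, [-0.03, 0.22, 0], [0, 0, -1.0]], [2.0, [0.06, 0.4, 0], [0, 0, -2]], [2.0, [0.06, 0.65, 0], [0, 0, -2]], [2.0, [0.06, 0.65, 0], [0, 0, -2]]])

```text
t: 12.83
tcp_pos: [581.4, -217.5, 264.3]
ee_rot: [[0.233, 0.972, 0.002], [0.972, -0.233, -0.001], [-0.001, 0.003, -1.0]]
wrist_force: [0.2, 0.3, 0.5]
opening: 0.234
gripper_force: 0.1
```

Run:
```python
from h import *
np.set_printoptions(precision=2,suppress=True)
im,d,p,P,hsv=measure("wrist"); save(im,"pics/w10.png")
T,a,s=now(); print(T,a,s["t"],s["wrist_force"],s["gripper_force"])
print("expected bearing px",proj(p,np.r_[T[:2]+25.4*np.array([np.cos(np.radians(a+180)),np.sin(np.radians(a+180))]),96]))
for b in bearings(P,hsv,G,R2): print("w",b[0],b[1],b[2],b[3])
plan((T,a+180),[(-58,-50,64,4),(-44,-20,50,5),(-31,-3,28,5),(-20,0,8,4),(-8,0,0,3),(5,0,0,4)])
```

```text
[ 581.32 -216.23  264.19] -103.53670032924819 12.8833 [0.16 1.17 0.46] 0.04935911041684449
expected bearing px [np.float64(221.9153616553532), np.float64(276.6935263183207)]
w 561 [-115.37  -37.96] [-123.4  -40.2] 12.7072172164917
w 4380 [-63.39 -69.4 ] [-66.79 -78.69] 27.681230545043945
w 46 [-88.48 -79.44] [-88.75 -79.07] 2.770887851715088
w 45 [-50.95 -93.42] [-50.79 -93.62] 2.544705629348755
4 rows [0.04 0.51 0.  ] turn -1.38 -> tcp [ 582.7 -196.   264.2]
5 rows [0.09 0.68 0.  ] turn -2.8 -> tcp [ 587.4 -161.8  264.2]
5 rows [0.08 0.5  0.  ] turn -4.4 -> tcp [ 591.3 -136.6  264.2]
4 rows [0.17 0.31 0.  ] turn -5.0 -> tcp [ 598.1 -124.3  264.2]
3 rows [0.37 0.17 0.  ] turn -2.66 -> tcp [ 609.4 -119.3  264.2]
4 rows [0.32 0.04 0.  ] turn -0.0 -> tcp [ 622.3 -117.8  264.2]
```

View pics/w10.png

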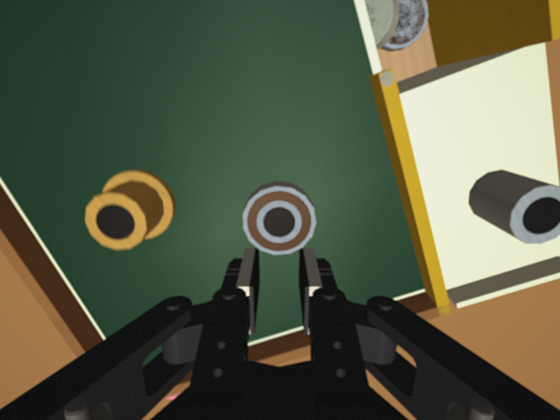

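The bearing is at (220,279), exactly where a seated bearing should appear. Continuing; I'll track it numerically from here.

>>> carry_out(rows=[[2.0, [0.04, 0.51, -0.03], [0, 0, -1.4]], [2.0, [0.04, 0.51, -0.03], [0, 0, -1.4]], [2.0, [0.04, 0.51, -0.03], [0, 0, -1.4]], [2.0, [0.04, 0.51, 0], [0, 0, -1.4]], [2.0, [0.09, 0.65, 0], [0, 0, -2.8]]])

```text
t: 13.3
tcp_pos: [583.8, -190.9, 263.3]
ee_rot: [[0.371, 0.928, 0.002], [0.928, -0.371, -0.001], [-0.0, 0.003, -1.0]]
wrist_force: [-0.3, -0.9, 0.1]
opening: 0.236
gripper_force: 0.4
```

>>> carry_out(rows=[[2.0, [0.09, 0.68, 0], [0, 0, -2.8]], [2.0, [0.09, 0.68, 0], [0, 0, -2.8]], [2.0, [0.09, 0.68, 0], [0, 0, -2.8]], [2.0, [0.09, 0.68, 0], [0, 0, -2.8]], [2.0, [0.08, 0.5, 0], [0, 0, -4.4]]])

```text
t: 13.72
tcp_pos: [588.2, -158.1, 263.3]
ee_rot: [[0.608, 0.794, 0.002], [0.794, -0.608, -0.001], [0.001, 0.002, -1.0]]
wrist_force: [0.2, -1.0, 0.1]
opening: 0.231
gripper_force: 0.4
```

>>> carry_out(rows=[[2.0, [0.08, 0.5, 0], [0, 0, -4.4]], [2.0, [0.08, 0.5, 0], [0, 0, -4.4]], [2.0, [0.08, 0.5, 0], [0, 0, -4.4]], [2.0, [0.08, 0.5, 0], [0, 0, -4.4]]])

```text
t: 14.05
tcp_pos: [591.4, -138.4, 263.3]
ee_rot: [[0.82, 0.572, 0.002], [0.572, -0.82, -0.001], [0.001, 0.002, -1.0]]
wrist_force: [0.0, -0.3, 1.0]
opening: 0.234
gripper_force: 0.4
```

```bash
cat >> h.py <<'E'
def seated2(im):
    t=cv2.imread("pics/w10.png")[180:255,242:317]; r=cv2.matchTemplate(np.ascontiguousarray(im[:,:,::-1]),t,cv2.TM_CCOEFF_NORMED)
    _,v,_,l=cv2.minMaxLoc(r); return "match",round(v,2),"at col,row",l,"(seated=242,180)"
E
python3 - <<'E'
from h import *
np.set_printoptions(precision=2,suppress=True)
im,d,p,P,hsv=measure("wrist"); save(im,"pics/w11.png"); print(seated2(im))
T,a,s=now(); print(T,a,s["t"],s["wrist_force"])
plan((T,a+180),[(-20,0,8,4),(-8,0,0,3),(5,0,0,4)])
E
```

```text
('match', 0.99, 'at col,row', (242, 181), '(seated=242,180)')
[ 591.47 -137.57  263.21] -145.3014645238381 14.1 [0.09 0.64 0.14]
4 rows [0.17 0.33 0.  ] turn -4.94 -> tcp [ 598.1 -124.3  263.2]
3 rows [0.37 0.17 0.  ] turn -2.66 -> tcp [ 609.4 -119.3  263.2]
4 rows [0.32 0.04 0.  ] turn -0.0 -> tcp [ 622.3 -117.8  263.2]
```

>>> carry_out(rows=[[2.0, [0.17, 0.33, 0], [0, 0, -4.9]], [2.0, [0.17, 0.33, 0], [0, 0, -4.9]], [2.0, [0.17, 0.33, 0], [0, 0, -4.9]], [2.0, [0.17, 0.33, 0], [0, 0, -4.9]], [2.0, [0.37, 0.17, 0], [0, 0, -2.7]]])

```text
t: 14.52
tcp_pos: [601.3, -123.4, 262.8]
ee_rot: [[0.976, 0.219, 0.001], [0.219, -0.976, -0.0], [0.001, 0.0, -1.0]]
wrist_force: [-1.1, -0.2, 0.6]
opening: 0.233
gripper_force: 0.3
```

>>> carry_out(rows=[[2.0, [0.37, 0.17, 0], [0, 0, -2.7]], [2.0, [0.37, 0.17, 0], [0, 0, -2.7]], [2.0, [0.32, 0.04, 0], [0, 0, 0]], [2.0, [0.32, 0.04, 0], [0, 0, 0]], [2.0, [0.32, 0.04, 0], [0, 0, 0]]])

```text
t: 14.93
tcp_pos: [618.7, -119.1, 262.4]
ee_rot: [[0.992, 0.13, 0.001], [0.13, -0.992, -0.0], [0.001, 0.0, -1.0]]
wrist_force: [-0.0, 0.1, -0.6]
opening: 0.235
gripper_force: 0.4
```

>>> carry_out(rows=[[2.0, [0.32, 0.04, 0], [0, 0, 0]], [2.0, [0, 0, 0], [0, 0, 0]], [2.0, [0, 0, 0], [0, 0, 0]]])

```text
t: 15.18
tcp_pos: [621.9, -118.6, 261.8]
ee_rot: [[0.992, 0.129, 0.0], [0.129, -0.992, -0.0], [0.0, 0.0, -1.0]]
wrist_force: [-0.2, 0.5, -0.3]
opening: 0.235
gripper_force: 0.0
```

Run:
```python
from h import *
np.set_printoptions(precision=2,suppress=True)
im,d,p,P,hsv=measure("wrist"); save(im,"pics/w12.png"); print(seated2(im))
T,a,s=now(); print(T,a,s["t"],s["wrist_force"])
L=(P[...,:2]-G)@R2; m=(d>0)&(L[...,0]>-15)&(L[...,0]<58)&(abs(L[...,1])<30)&(P[...,2]<105)&(P[...,2]>86.5); print("above deck near gate",m.sum(),L[m].mean(0) if m.any() else 0,np.percentile(P[m][:,2],[50,99]) if m.any() else 0)
print([(r,P[r,279].round(0)) for r in range(150,260,10)])
```

```text
('match', 0.24, 'at col,row', (119, 329), '(seated=242,180)')
[ 621.67 -118.63  261.7 ] -172.61727975467713 15.2333 [-0.08 -0.17  0.84]
above deck near gate 1472 [-5.92  1.4 ] [ 98.03 104.78]
[(150, array([ 674., -112.,   46.])), (160, array([ 668., -113.,   46.])), (170, array([ 661., -114.,   40.])), (180, array([ 653., -115.,   34.])), (190, array([ 645., -116.,   28.])), (200, array([ 644., -116.,   48.])), (210, array([ 644., -116.,   67.])), (220, array([ 644., -116.,   82.])), (230, array([ 640., -116.,   85.])), (240, array([ 635., -117.,   86.])), (250, array([ 629., -118.,   85.]))]
```

The third one has dropped. Backing off and lifting away for a final check.

>>> carry_out(rows=[[2.0, [-0.8, -0.1, 0], [0, 0, 0]], [2.0, [-0.5, -0.1, 2.0], [0, 0, 0]], [2.0, [0, 0, 3.5], [0, 0, 0]], [2.0, [-1.5, 2.0, 2.5], [0, 0, 0]], [2.0, [-2.5, 3.2, 0], [0, 0, 0]]])

```text
t: 15.65
tcp_pos: [572.1, -71.0, 347.3]
ee_rot: [[0.992, 0.125, 0.014], [0.125, -0.992, -0.004], [0.013, 0.005, -1.0]]
wrist_force: [0.8, -0.1, 1.2]
opening: 0.234
gripper_force: 0.0
```

>>> carry_out(rows=[[2.0, [-2, 3.5, 0], [0, 0, 0]], [2.0, [-2, 3.5, 0], [0, 0, 0]], [2.0, [-2, 3.5, 0], [0, 0, 0]], [2.0, [-1, 3.5, 0], [0, 0, 0]], [2.0, [0, 3.5, 0], [0, 0, 0]]])

```text
t: 16.07
tcp_pos: [494.6, 107.2, 341.7]
ee_rot: [[0.992, 0.128, -0.003], [0.128, -0.992, -0.001], [-0.003, 0.0, -1.0]]
wrist_force: [1.1, -0.2, -0.3]
opening: 0.232
gripper_force: 0.0
```

>>> carry_out(rows=[[2.0, [0, 3.5, 0], [0, 0, 0]], [2.0, [0, 3.5, 0], [0, 0, 0]], [2.0, [0, 0, 0], [0, 0, 0]], [2.0, [0, 0, 0], [0, 0, 0]], [2.0, [0, 0, 0], [0, 0, 0]]])

```text
t: 16.48
tcp_pos: [497.9, 176.1, 341.6]
ee_rot: [[0.992, 0.129, -0.001], [0.129, -0.992, -0.001], [-0.001, 0.001, -1.0]]
wrist_force: [-0.3, 0.9, -0.9]
opening: 0.232
gripper_force: 0.0
```

Run:
```python
from h import *
np.set_printoptions(precision=2,suppress=True)
for c in ["top"]:
    im,d,p,P,hsv=measure(c); save(im,f"pics/{c}3.png")
    print("deck items",[(b[0],b[2],b[3]) for b in bearings(P,hsv,G,R2)])
    L=(P[...,:2]-G)@R2
    m=(L[...,0]>3)&(L[...,0]<58)&(abs(L[...,1])<32)&(P[...,2]>8); print("slot n",m.sum(),np.percentile(P[m][:,2],[10,50,75,90,97]))
    m=(P[...,2]>104)&(P[...,2]<115)&(L[...,0]>-150)&(L[...,0]<-100)&(abs(L[...,1]+39)<25); print("bush",m.sum(),np.median(L[m],0))
    for q in ["bearing1","elbow","socket"]:
        for r in models.tip_of(c,q)[:4]: print(q,np.array(r["point"]),round(r["conf"],2),P[int(r["point"][0]),int(r["point"][1])], (ray(p,r["point"],85)[:2]-G)@R2)
T,a,s=now(); print(T,s["t"],s["wrist_force"])
```

```text
deck items []
slot n 355 [15.4  34.07 39.5  42.05 44.3 ]
bush 161 [-126.57  -39.38]
bearing1 [155.3 304. ] 0.6 [ 654.01 -117.47   34.77] [1.8  0.45]
bearing1 [150.2 297.3] 0.58 [ 662.88 -103.11   40.71] [12.86 11.87]
bearing1 [144.4 301.8] 0.57 [ 675.21 -111.07   39.9 ] [22.86  2.17]
elbow [142.  254.7] 0.84 [665.03 -21.4  102.84] [37.5  89.95]
elbow [218.9 329.8] 0.48 [ 526.   -159.11  108.28] [-122.6   -33.51]
socket [131.6 352.7] 0.68 [ 684.12 -199.9   114.  ] [ 36.18 -96.17]
socket [144.3 254.2] 0.31 [661.61 -21.34 101.37] [33.25 91.37]
[498.55 175.1  341.72] 16.6833 [ 0.02 -0.26 -0.06]
```

The deck is empty of bearings and all three lie well below deck height in the slot. The bush, elbow and socket are unmoved, so I'm handing in.

```bash
python3 -c "
from rig import ctrl; print(ctrl.sign_off())"
```

```text
the job is handed in; nothing more can be done
None
```

All three bearings were pushed through the gate one at a time and lie in the scrap slot; in the last top-camera check the bushing, elbow and socket had not moved, and the job was handed in at about 17 s of the 61 s limit (the sign-off returned no verdict).

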